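# Seal a pail's gasket lid by pressing round its rim

## Task

The pail on the parts counter has been filled and its lid laid on, but the rim is not snapped down. First fold the pail's wire handle right down to either side until it lies level, then press round the edge of the lid, segment by segment, until every rim segment is fully home and level; press firmly but never slam or bear down with more than about 40 N, leave the other things on the counter where they are, and let go.

Things in the scene. Friction and masses are not known exactly. Their poses are not given: they have to be found in the camera images.
- pail: White plastic pail, full, immovable; origin under its centre, z up. Body 158 mm across at the top, lid 176 mm. The lid: a fixed round centre plate (radius 47 mm) ringed by six separate stiff rim segments, 60 degrees each; segment k is centred k*60 degrees anticlockwise (from above) from the pail's +x. The bail pivots on ears at +y and -y, 100 mm up.
- bail (a joint): Angle of the bail (wire handle, 194 mm wide), rad: 0 upright over the lid, positive tipped to the pail's +x, negative to its -x; stops at +-1.6, just past level, outside the pail. Stiff pivots (about 1 N at the grip): it stays where it is left.
- bail_grip (a point): Centre of the bail's straight black grip sleeve, 80 mm long, 16 mm thick, parallel to the pail's y axis, 135 mm from the pivot axis; moves with the bail.
- seg0 (a joint): Angle of rim segment 0, rad: 0 fully raised (edge 9.5 mm proud), 0.22 home on a hard stop, its top then level at 134 to 160 mm above the counter: each lid differs, feel for it. Hinged on a tangent line 43 mm from the lid's centre. Pressed 75 mm from the centre, starting it takes 8 to 12 N, going home 11 to 15 N (segments differ; nearer the hinge more); it stays where pushed.
- seg1 (a joint): Angle of rim segment 1, rad: 0 fully raised (edge 9.5 mm proud), 0.22 home on a hard stop, its top then level at 134 to 160 mm above the counter: each lid differs, feel for it. Hinged on a tangent line 43 mm from the lid's centre. Pressed 75 mm from the centre, starting it takes 8 to 12 N, going home 11 to 15 N (segments differ; nearer the hinge more); it stays where pushed.
- seg2 (a joint): Angle of rim segment 2, rad: 0 fully raised (edge 9.5 mm proud), 0.22 home on a hard stop, its top then level at 134 to 160 mm above the counter: each lid differs, feel for it. Hinged on a tangent line 43 mm from the lid's centre. Pressed 75 mm from the centre, starting it takes 8 to 12 N, going home 11 to 15 N (segments differ; nearer the hinge more); it stays where pushed.
- seg3 (a joint): Angle of rim segment 3, rad: 0 fully raised (edge 9.5 mm proud), 0.22 home on a hard stop, its top then level at 134 to 160 mm above the counter: each lid differs, feel for it. Hinged on a tangent line 43 mm from the lid's centre. Pressed 75 mm from the centre, starting it takes 8 to 12 N, going home 11 to 15 N (segments differ; nearer the hinge more); it stays where pushed.
- seg4 (a joint): Angle of rim segment 4, rad: 0 fully raised (edge 9.5 mm proud), 0.22 home on a hard stop, its top then level at 134 to 160 mm above the counter: each lid differs, feel for it. Hinged on a tangent line 43 mm from the lid's centre. Pressed 75 mm from the centre, starting it takes 8 to 12 N, going home 11 to 15 N (segments differ; nearer the hinge more); it stays where pushed.
- seg5 (a joint): Angle of rim segment 5, rad: 0 fully raised (edge 9.5 mm proud), 0.22 home on a hard stop, its top then level at 134 to 160 mm above the counter: each lid differs, feel for it. Hinged on a tangent line 43 mm from the lid's centre. Pressed 75 mm from the centre, starting it takes 8 to 12 N, going home 11 to 15 N (segments differ; nearer the hinge more); it stays where pushed.
- jerrycan: Bystander: black jerrycan 70 x 120 x 180 mm; origin under its centre.
- spraycan: Bystander: spray can, 64 mm across, 190 mm tall; origin under its centre.
- carton: Bystander: closed cardboard carton 160 x 110 x 70 mm; origin under its centre.
- spanner: Bystander: spanner 180 mm long lying flat; origin under its middle.

How it is judged:
By the outcome, as a careful person would: the job done as asked, in the order asked, and still so for the second after the job is handed in, with the robot touching nothing.
It also fails if it takes over 67 s, if anything falls off the work surface, if the arm or the gripper's body presses on something with over 40 N, if the wrist force passes 120 N, or if a joint passes its speed limit or range.

## Robot

A 6-joint arm with a two-finger parallel gripper is mounted at the origin on the work surface. World frame = base frame: x ahead of the robot, y to its left, z up, the work surface at z = 0. Lengths are in m, angles in rad, forces in N, time in s.
With the tool pointing down it reaches from about 0.4 to 0.825 m from the base axis. Payload 7 kg.
Tool frame: the origin (TCP) lies at the very end of the fingers, on their centre line; the grasp point (between the pads) lies 19 mm behind it (bot.pinch_z is the distance from the TCP to the grasp point, in m); x points along the fingers, y is the direction in which the jaws open and shut, and the axes are right-handed (so a half turn about x gives the same grasp; the last joint's range is limited). The gripper opens to 88 mm and grips with 3 to 60 N. Pads are 19 mm wide; open, the fingers measure 130 mm over their backs; the gripper's body (78 mm by 193 mm) begins 47 mm behind the grasp point.
Start: joints at [1.598, 0.359, 0.012, 0, -1.224, -0.288], TCP at [0.174, 0.652, 0.227] pointing down, gripper open.
Joint ranges: [-3.07, 3.07], [-1.43, 2.12], [-1.02, 1.25], [-3.03, 1.67], [-3.05, -0], [-3.03, 3.03]. Speed limits (rad/s): [2.39, 2.39, 3.01, 3.14, 3.14, 3.14].

## Interface

Orientations are given as a unit quaternion [w, x, y, z].
In Python, from plant import bot, viewer gives the robot as it stands. The module is installed in compiled form; this text tells all that it offers.
- The arm moves only by the tool jog_arm, never from a script. Its arguments are lists of equal length, an entry for each row: "slide": the shift along the tool's x, y, z in m, a list of three; "twist": the turn about the tool's x in degrees. In form: {"slide": [[tx, ty, tz], ...], "twist": [twist, ...]}. A call has 1 to 12 rows; each row is the pose to reach, as a shift and turn from the pose commanded when the call began, along the tool's axes at that moment; what a row does not reach only later rows make up. A row lasts 1/10 s, in which the tool goes at most 50 mm and 8.59 degrees, less where a joint would pass 70% of its speed; a pose out of reach is approached as far as the arm can. A call with a gripper value outside its range is refused whole. "gripper" is the opening, from 0 (shut) to 1 (fully open), set as the call begins (left out, the last holds). The fingers move at their own pace and stop on an object; "force" is the grip in N (left out, the last holds). Time passes only in rows, so rows that repeat a pose let the fingers close. It gives the time, the measured TCP pose, the force and the opening at its end, in the units of the state.
- bot.sense(): the state, without advancing time (a new reading comes with each control period).
- viewer.camera(name): name is "scene" or "top" or "wrist"; returns a dict with "img" (420x560x3 uint8, red, green, blue), "depth" (420x560 float32, m along the optical axis (not along the pixel's ray), 0 where there is no reading), "mtx" (3x3 intrinsics, pixels), "world_from_camera" (4x4, takes a point from camera to world coordinates); the wrist camera has in their place "tool_from_camera" (4x4, takes a point from camera to tool coordinates, whose origin is the TCP and whose axes are the tool frame's). Camera axes: x right, y down, z forward; pixel columns grow to the right and rows downward; lengths in m; the calibration is good to about 2 mm. A picture is of the moment at which its call begins: read the wrist's pose just before it.
- bot.sign_off(): hands the job in, once; it reports no verdict.
The state is a dict: "time": time; "q": joint angles; "joint_velocities": joint speeds; "effort": joint torques, N m; "eef_pos": TCP position; "eef_rot": TCP orientation; "force": force on the tool from outside, world axes, zero at the start; "wrist_torque": the same for the moment, N m; "gripper_width": finger opening in m.
Only numpy, scipy, OpenCV 4.12 (cv2) and the standard library are available. Lean on these libraries where they do the work, as an engineer would, in place of code of your own. Each camera call takes 0.05 s, during which the arm holds its last target. There are 200 camera calls.

## Working session

There is one attempt and no reset: what is moved stays moved. The work goes in short steps, Python scripts to look and compute and a tool call to move; the robot and the scene stay as the last step left them, time stands still between calls to the robot, and variables do not carry over. Pictures are saved under pics/ and viewed, about 8 in all and at most 12, crops included, and the job is handed in when it is done.

Besides the shell and the picture viewer there is one more tool, called after "Call:" by a JSON object that holds its "name" and its "arguments", one argument or row to a line. jog_arm: Moves the arm, as the interface text tells. Its arguments: {"type":"object","properties":{"slide":{"type":"array"},"twist":{"type":"array"},"gripper":{"type":"number"},"force":{"type":"number"}},"required":["slide","twist"]}

```bash
mkdir -p pics
cat > h.py <<'E'
import numpy as np, cv2
from plant import bot, viewer
def pts(c,T=None):
    K=c["mtx"];d=c["depth"];v,u=np.indices(d.shape)
    P=np.stack([(u-K[0,2])/K[0,0]*d,(v-K[1,2])/K[1,1]*d,d,np.ones_like(d)],-1)
    T=c["world_from_camera"] if T is None else T
    return (P@T.T)[...,:3]
def save(n,img): cv2.imwrite(f"pics/{n}.png",cv2.cvtColor(img,cv2.COLOR_RGB2BGR))
E
python3 - <<'E'
from h import *
s=bot.sense();print(s)
ims=[]
for n in("top","scene"):
    c=viewer.camera(n);save(n,c["img"]);np.savez(n,**c);print(n,c["mtx"].round(1).tolist(),c["world_from_camera"].round(3).tolist())
E
```

```text
{'time': 0.0, 'q': array([ 1.59808885e+00,  3.59392063e-01,  1.10414578e-02, -3.57098548e-04,
       -1.22410677e+00, -2.88081161e-01]), 'joint_velocities': array([-0.00129575,  0.00133978, -0.00016546, -0.00018772,  0.00125447,
        0.00010411]), 'effort': array([-1.19388413e-03, -5.82722390e+01,  2.93061054e+01,  6.99684530e+00,
        7.01167941e-03, -1.68958773e-04]), 'eef_pos': array([0.17395405, 0.65167908, 0.22561052]), 'eef_rot': array([ 0.09138562, -0.70107308,  0.09258287,  0.70112311]), 'force': array([ 0.47431651,  0.87141475, -0.61247368]), 'wrist_torque': array([ 0.00595066, -0.04370147,  0.01860903]), 'gripper_width': 0.08745996683227096}
top [[509.7, 0.0, 272.2], [0.0, 509.7, 216.8], [0.0, 0.0, 1.0]] [[0.003, -0.996, 0.088, 0.327], [-1.0, -0.003, 0.004, 0.008], [-0.004, -0.088, -0.996, 1.755], [0.0, 0.0, 0.0, 1.0]]
scene [[400.9, 0.0, 273.8], [0.0, 400.9, 207.3], [0.0, 0.0, 1.0]] [[0.064, 0.883, -0.464, 1.102], [0.998, -0.05, 0.042, -0.046], [0.014, -0.466, -0.885, 1.366], [0.0, 0.0, 0.0, 1.0]]
```

View pics/top.png

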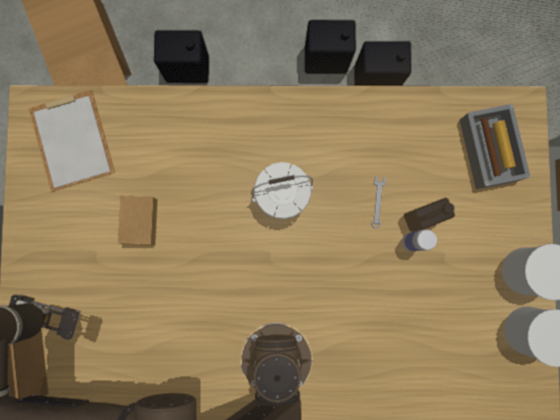

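View pics/scene.png

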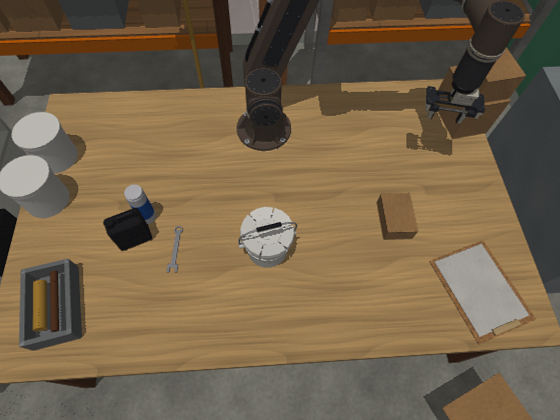

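Top view: the pail is at about (283,190) with the black grip at (282,180). The spanner is at (378,203), the jerrycan at (430,214), the spray can at (421,240) and the carton at (137,220). Next I'll measure the pail and the bail.

Run:
```python
from h import *
big=[]
for n,(u,v) in(("top",(283,190)),("scene",(268,236))):
    c=dict(np.load(n+".npz"));P=pts(c);img=c["img"]
    w=np.zeros(img.shape[:2],bool);w[v-45:v+45,u-45:u+45]=1
    hi=w&(P[...,2]>.10)&(P[...,2]<.5)
    q=P[hi];print(n,"n",len(q),"z pct",np.percentile(q[:,2],[1,10,50,90,99]).round(3))
    lid=hi&(P[...,2]<.185)&(img.min(-1)>120)
    m=lid.astype(np.uint8);cs=max(cv2.findContours(m,0,2)[0],key=cv2.contourArea)
    pp=P[lid];print("lid circle",cv2.minEnclosingCircle(pp[:,:2].astype(np.float32)),np.median(pp[:,2]))
    dark=w&(img.max(-1)<70)&(P[...,2]>.15)
    g=P[dark];print("grip n",len(g),g.mean(0).round(3),g.std(0).round(3))
    x=g[:,:2]-g[:,:2].mean(0);print("grip dir",np.linalg.svd(x)[2][0])
    hb=hi&(P[...,2]>.2);vv=np.argwhere(hb);print("high",len(vv),P[hb].min(0).round(3),P[hb].max(0).round(3))
    big.append(cv2.resize(img[v-38:v+38,u-38:u+38],(400,400),interpolation=cv2.INTER_CUBIC))
save("crop1",np.hstack(big))
```

```text
top n 2555 z pct [0.112 0.152 0.159 0.168 0.242]
lid circle ((0.5488572120666504, -0.018971867859363556), 0.09902726858854294) 0.15818687849961122
grip n 27 [ 0.564 -0.012  0.297] [0.047 0.023 0.286]
grip dir [-0.98637962  0.16448479]
high 202 [ 0.55  -0.105  0.2  ] [0.593 0.073 0.251]
scene n 2324 z pct [0.102 0.151 0.158 0.165 0.241]
lid circle ((0.5615501403808594, -0.015939895063638687), 0.09874054044485092) 0.15795843408275023
grip n 108 [ 0.582 -0.013  0.247] [0.051 0.029 0.109]
grip dir [ 0.9843112  -0.17644109]
high 186 [ 0.551 -0.104  0.201] [0.592 0.074 0.247]
```

View pics/crop1.png

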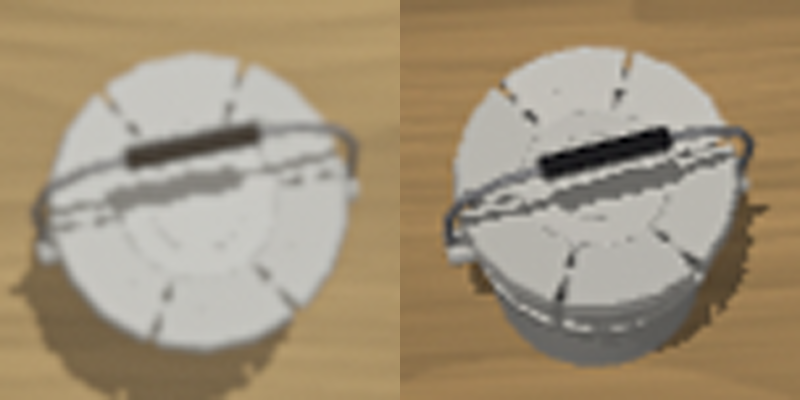

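The crop shows the grip at about (192,145) in the left half, with segment joints visible, two of them in line with the ears. The bail tips slightly toward the far side. I'll refine the numbers now.

Run:
```python
from h import *
L=[]
for n in("top","scene"):
    c=dict(np.load(n+".npz"));P=pts(c);img=c["img"]
    near=np.hypot(P[...,0]-.555,P[...,1]+.016)<.13
    g=near&(img.max(-1)<90)&(P[...,2]>.2)&(P[...,2]<.26)
    q=P[g];d=np.linalg.svd(q[:,:2]-q[:,:2].mean(0))[2][0]
    print(n,"grip",len(q),q.mean(0).round(4),"dir deg",np.degrees(np.arctan2(d[1],d[0])),"ext",np.ptp((q[:,:2])@d))
    b=near&(P[...,2]>.2)&(P[...,2]<.26)
    q=P[b][:,:2];d=np.linalg.svd(q-q.mean(0))[2][0];print("bail dir",np.degrees(np.arctan2(d[1],d[0])),q.mean(0),"ends",np.ptp(q@d), "mid",((q@d).max()+(q@d).min())/2*d+(q.mean(0)@[-d[1],d[0]])*np.array([-d[1],d[0]]))
    l=near&(P[...,2]>.14)&(P[...,2]<.18)
    m=cv2.morphologyEx(l.astype(np.uint8),cv2.MORPH_CLOSE,np.ones((5,5)));m=cv2.morphologyEx(m,cv2.MORPH_OPEN,np.ones((9,9)))
    k=max(cv2.findContours(m,0,1)[0],key=cv2.contourArea)[:,0]
    q=P[k[:,1],k[:,0]];q=q[(q[:,2]>.13)&(q[:,2]<.18)]
    for _ in range(4):
        A=np.c_[2*q[:,:2],np.ones(len(q))];s=np.linalg.lstsq(A,(q[:,:2]**2).sum(1),rcond=None)[0];r=np.sqrt(s[2]+s[0]**2+s[1]**2)
        e=np.hypot(*(q[:,:2]-s[:2]).T)-r;q=q[abs(e)<max(.004,1.5*e.std())]
    print("lid",s[:2].round(4),r.round(4),len(q))
    P0=P[l];rr=np.hypot(P0[:,0]-s[0],P0[:,1]-s[1]);print("z by r",[(a,np.median(P0[(rr>a)&(rr<a+.008),2]).round(4)) for a in (.01,.02,.03,.05,.06,.07,.078)])
```

```text
top grip 72 [ 0.5742 -0.0124  0.2405] dir deg -78.61245188386215 ext 0.07360671898817023
bail dir -78.13904827351561 [ 0.57505611 -0.01412982] ends 0.18241608759326688 mid [ 0.57518928 -0.01476392]
lid [ 0.5537 -0.0177] 0.0876 145
z by r [(0.01, np.float64(0.1572)), (0.02, np.float64(0.1573)), (0.03, np.float64(0.1563)), (0.05, np.float64(0.1565)), (0.06, np.float64(0.1582)), (0.07, np.float64(0.1596)), (0.078, np.float64(0.1608))]
scene grip 113 [ 0.5774 -0.0123  0.2385] dir deg 102.28776950087845 ext 0.1784968690452647
bail dir 101.78590104765115 [ 0.5770006  -0.01551165] ends 0.1806424975790389 mid [ 0.57656988 -0.0134474 ]
lid [ 0.5559 -0.0178] 0.0879 134
z by r [(0.01, np.float64(0.1566)), (0.02, np.float64(0.1565)), (0.03, np.float64(0.1561)), (0.05, np.float64(0.156)), (0.06, np.float64(0.1577)), (0.07, np.float64(0.1591)), (0.078, np.float64(0.1603))]
```

```bash
cat >> h.py <<'E'
from scipy.spatial.transform import Rotation as Ro
C=np.array([.555,-.018]);A=np.radians(11.8);U=np.array([np.cos(A),np.sin(A)]);V=np.array([-U[1],U[0]])
def R(s): q=s["eef_rot"];return Ro.from_quat([q[1],q[2],q[3],q[0]]).as_matrix()
def rep(*targets):
    "targets in the pail frame (r along U, t along V, z) -> slide from measured pose"
    s=bot.sense();M=R(s);p=s["eef_pos"];d=p[:2]-C
    print("t",round(s["time"],2),"pail",(d@U).round(4),(d@V).round(4),p[2].round(4),"F",s["force"].round(1),"w",round(s["gripper_width"],3))
    for a in targets:
        w=np.r_[C+a[0]*U+a[1]*V,a[2]]-p;print(a,"slide",(M.T@w).round(4))
    y=np.degrees(np.arctan2(M[1,1],M[0,1]));print("tool y deg",y.round(1),"tilt",M[:,0].round(3),"twist to pail y",[((y-t+180)%360-180).round(1) for t in (101.8,-78.2)])
E
python3 -c "
from h import *
print(R(bot.sense()).round(3)); rep((-.03,0,.215),(-.03,0,.30))"
```

```text
[[-0.    -0.258 -0.966]
 [-0.001 -0.966  0.258]
 [-1.     0.002 -0.   ]]
t 0.1 pail -0.236 0.7335 0.2257 F [-0.9  0.  -0.1] w 0.088
(-0.03, 0, 0.215) slide [ 0.0116  0.5622 -0.5141]
(-0.03, 0, 0.3) slide [-0.0734  0.5624 -0.5141]
tool y deg -105.0 tilt [-0.    -0.001 -1.   ] twist to pail y [np.float64(153.2), np.float64(-26.8)]
```

Call:
{"name": "jog_arm", "arguments": {
  "slide": [
    [-0.05, 0, 0],
    [-0.0734, 0.05, -0.045],
    [-0.0734, 0.5624, -0.5141],
    [-0.0734, 0.5624, -0.5141],
    [-0.0734, 0.5624, -0.5141],
    [-0.0734, 0.5624, -0.5141],
    [-0.0734, 0.5624, -0.5141],
    [-0.0734, 0.5624, -0.5141],
    [-0.0734, 0.5624, -0.5141],
    [-0.0734, 0.5624, -0.5141],
    [-0.0734, 0.5624, -0.5141],
    [-0.0734, 0.5624, -0.5141]
  ],
  "twist": [0, 0, -26.8, -26.8, -26.8, -26.8, -26.8, -26.8, -26.8, -26.8, -26.8, -26.8],
  "gripper": 0
}}

```text
time: 1.3
eef_pos: [0.4267, 0.1647, 0.298]
eef_rot: [0.073, 0.703, 0.073, -0.703]
force: [1.4, 1.3, 0.0]
gripper_width: 0.0011
```

```bash
python3 -c "
from h import *
rep((-.03,0,.30))"
```

```text
t 1.3 pail -0.0882 0.205 0.298 F [1.4 1.3 0. ] w 0.001
(-0.03, 0, 0.3) slide [-0.0021  0.2051 -0.0579]
tool y deg -78.1 tilt [ 0.  0. -1.] twist to pail y [np.float64(-179.9), np.float64(0.1)]
```

Call:
{"name": "jog_arm", "arguments": {
  "slide": [
    [0, 0.205, -0.058],
    [0, 0.205, -0.058],
    [0, 0.205, -0.058],
    [0, 0.205, -0.058],
    [0, 0.205, -0.058],
    [0, 0.205, -0.058],
    [0, 0.205, -0.058]
  ],
  "twist": [0, 0, 0, 0, 0, 0, 0]
}}

```text
time: 2.0
eef_pos: [0.525, -0.0219, 0.2975]
eef_rot: [-0.073, -0.703, -0.073, 0.704]
force: [-0.2, 0.2, -0.2]
gripper_width: 0.0001
```

Run:
```python
from h import *
rep((-.03,0,.30),(-.03,0,.21))
s=bot.sense();c=viewer.camera("wrist");T=np.eye(4);T[:3,:3]=R(s);T[:3,3]=s["eef_pos"]
P=pts(c,T@c["tool_from_camera"]);np.savez("w1",P=P,img=c["img"]);save("w1",c["img"])
Q=P.reshape(-1,3);b=(Q[:,2]>.2)&(Q[:,2]<.26)&(np.hypot(*(Q[:,:2]-C).T)<.13)
q=Q[b];print(len(q),"grip pail frame", ((q[:,:2]-C)@U).mean(),((q[:,:2]-C)@V).min(),((q[:,:2]-C)@V).max(),q[:,2].max())
```

```text
t 2.0 pail -0.0301 0.0023 0.2975 F [-0.2  0.2 -0.2] w 0.0
(-0.03, 0, 0.3) slide [-0.0025  0.0023 -0.0001]
(-0.03, 0, 0.21) slide [ 0.0875  0.0023 -0.0002]
tool y deg -78.2 tilt [-0.001  0.    -1.   ] twist to pail y [np.float64(-180.0), np.float64(0.0)]
4391 grip pail frame 0.0215778940533118 -0.08637357595655663 0.09047905748716677 0.2437431336285914
```

View pics/w1.png

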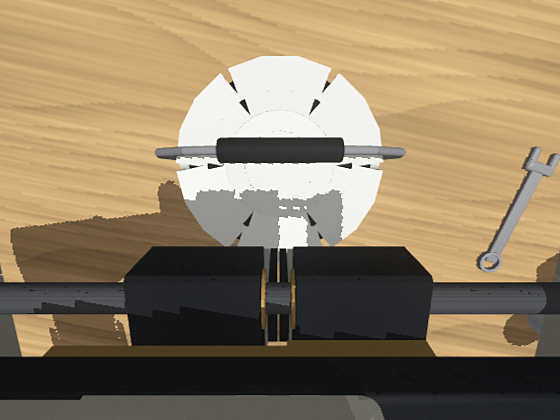

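The wrist view shows the grip level and centred, from (217,150) to (343,150). The lid circle is centred near (280,155), so my frame is confirmed. Now I'll go down in front of the grip and push outward.

Call:
{"name": "jog_arm", "arguments": {
  "slide": [
    [0.04, 0.002, 0],
    [0.085, 0.002, 0],
    [0.088, 0.002, 0],
    [0.088, 0.002, -0.015],
    [0.09, 0.002, -0.03],
    [0.093, 0.002, -0.043],
    [0.096, 0.002, -0.056],
    [0.099, 0.002, -0.069],
    [0.103, 0.002, -0.082],
    [0.107, 0.002, -0.095],
    [0.112, 0.002, -0.107],
    [0.112, 0.002, -0.107]
  ],
  "twist": [0, 0, 0, 0, 0, 0, 0, 0, 0, 0, 0, 0]
}}

```text
time: 3.25
eef_pos: [0.6317, -0.0018, 0.1844]
eef_rot: [-0.073, -0.703, -0.073, 0.704]
force: [-0.1, -0.6, 0.2]
gripper_width: 0.0005
```

Run:
```python
from h import *
rep((.075,0,.225),(.11,0,.225))
c=viewer.camera("scene");P=pts(c);Q=P.reshape(-1,3);r=(Q[:,:2]-C)@U;t=(Q[:,:2]-C)@V
c2=c["img"].reshape(-1,3).max(1)<90
b=(Q[:,2]>.09)&(Q[:,2]<.26)&(abs(t)<.11)&(abs(r)<.16)
save("s2",np.hstack([cv2.resize(c["img"][170:300,190:340],(690,598))]))
```

```text
t 3.25 pail 0.0784 0.0002 0.1844 F [-0.1 -0.6  0.2] w 0.001
(0.075, 0, 0.225) slide [-0.0406  0.0002  0.0035]
(0.11, 0, 0.225) slide [-0.0407  0.0002 -0.0315]
tool y deg -78.1 tilt [-0.001 -0.    -1.   ] twist to pail y [np.float64(-179.9), np.float64(0.1)]
```

View pics/s2.png

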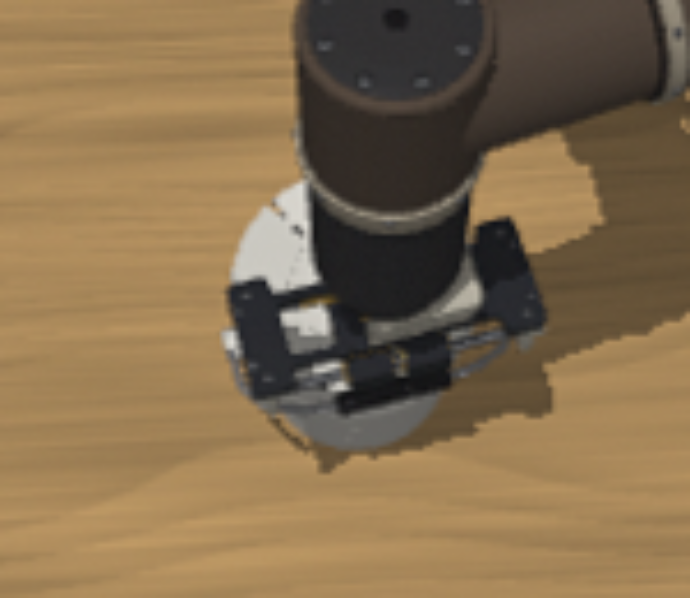

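The view is mostly hidden by the gripper, but the wire seems to lean outward near (480,365). I'll lift off and measure the grip with the wrist camera.

Call:
{"name": "jog_arm", "arguments": {
  "slide": [
    [0, 0, 0.005],
    [-0.03, 0, 0.005],
    [-0.06, 0, 0.005],
    [-0.06, 0, 0.005],
    [-0.06, 0, 0.005]
  ],
  "twist": [0, 0, 0, 0, 0]
}}

```text
time: 3.8
eef_pos: [0.6256, -0.003, 0.2476]
eef_rot: [0.073, 0.704, 0.073, -0.702]
force: [0.3, 0.2, -0.3]
gripper_width: 0.0005
```

```bash
cat >> h.py <<'E'
def wrist():
    s=bot.sense();c=viewer.camera("wrist");T=np.eye(4);T[:3,:3]=R(s);T[:3,3]=s["eef_pos"]
    P=pts(c,T@c["tool_from_camera"]);d=P[...,:2]-C
    return c,np.dstack([d@U,d@V,P[...,2]])
E
python3 - <<'E'
from h import *
rep((.10,0,.22))
c,Q=wrist();np.savez("w2",Q=Q,img=c["img"])
b=(abs(Q[...,1])<.035)&(Q[...,0]>.03)&(Q[...,0]<.16)&(Q[...,2]>.175)&(c["img"].max(-1)<100)
b[240:]=0
q=Q[b];print(len(q),q.mean(0),q.min(0),q.max(0))
E
```

```text
t 3.8 pail 0.0722 0.0003 0.2476 F [ 0.3  0.2 -0.3] w 0.001
(0.1, 0, 0.22) slide [ 0.0277  0.0003 -0.0277]
tool y deg -78.1 tilt [ 0.003  0.001 -1.   ] twist to pail y [np.float64(-179.9), np.float64(0.1)]
2785 [0.10116077 0.0003206  0.19871452] [ 0.09228683 -0.03498659  0.18998694] [0.14543809 0.0349985  0.40678143]
```

Call:
{"name": "jog_arm", "arguments": {
  "slide": [
    [0, 0, -0.04],
    [0.033, 0, -0.043],
    [0.05, 0, -0.047],
    [0.062, 0, -0.05],
    [0.074, 0, -0.053],
    [0.086, 0, -0.057],
    [0.098, 0, -0.061],
    [0.11, 0, -0.065],
    [0.12, 0, -0.067],
    [0.13, 0, -0.068],
    [0.135, 0, -0.068],
    [0.135, 0, -0.068]
  ],
  "twist": [0, 0, 0, 0, 0, 0, 0, 0, 0, 0, 0, 0]
}}

```text
time: 5.05
eef_pos: [0.7022, 0.013, 0.1166]
eef_rot: [0.074, 0.71, 0.074, -0.696]
force: [18.6, 4.3, 12.8]
gripper_width: 0.0006
```

Run:
```python
from h import *
rep((.14,0,.104));print(bot.sense()["wrist_torque"])
```

```text
t 5.05 pail 0.1504 0.0003 0.1166 F [18.6  4.3 12.8] w 0.001
(0.14, 0, 0.104) slide [0.0124 0.0002 0.0107]
tool y deg -78.0 tilt [ 0.02   0.002 -1.   ] twist to pail y [np.float64(-179.8), np.float64(0.2)]
[ 1.13314328 -5.36363302 -0.1253433 ]
```

Call:
{"name": "jog_arm", "arguments": {
  "slide": [
    [0, 0, -0.014],
    [-0.03, 0, -0.016],
    [-0.07, 0, -0.01],
    [-0.09, 0, 0.02],
    [-0.09, 0, 0.03],
    [-0.09, 0, 0.03]
  ],
  "twist": [0, 0, 0, 0, 0, 0]
}}

```text
time: 5.65
eef_pos: [0.662, 0.0047, 0.2017]
eef_rot: [0.073, 0.704, 0.073, -0.703]
force: [-0.3, 0.9, 0.5]
gripper_width: 0.0006
```

Run:
```python
from h import *
rep((.10,0,.22))
c,Q=wrist();save("w3",c["img"])
b=(abs(Q[...,1])<.035)&(Q[...,0]>.1)&(Q[...,0]<.16)&(Q[...,2]>.08)&(c["img"].max(-1)<100)
b[240:]=0
q=Q[b];print(len(q),np.median(q,0),q.min(0),q.max(0))
```

```text
t 5.65 pail 0.1094 0.0003 0.2017 F [-0.3  0.9  0.5] w 0.001
(0.1, 0, 0.22) slide [-0.0183  0.0003  0.0094]
tool y deg -78.1 tilt [ 0.001  0.001 -1.   ] twist to pail y [np.float64(-179.9), np.float64(0.1)]
738 [0.11739072 0.00090115 0.18086763] [ 0.11625291 -0.03486248  0.17430272] [0.11845473 0.03481652 0.18442773]
```

View pics/w3.png

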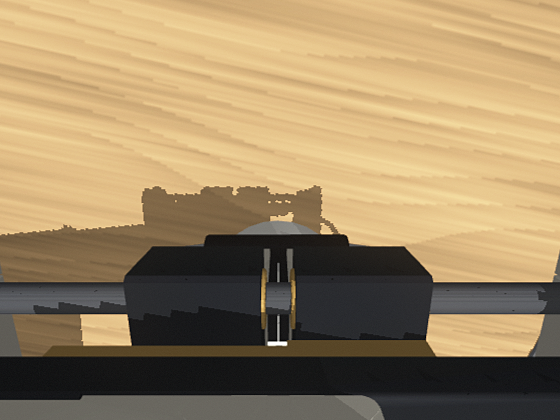

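The grip is just visible above the fingers at (275,240), at r≈0.111 and z≈0.177. My fingers slid off its outer side, so I'll press again further in.

Call:
{"name": "jog_arm", "arguments": {
  "slide": [
    [0.01, 0, 0],
    [0.018, 0, -0.001],
    [0.026, 0, -0.005],
    [0.034, 0, -0.008],
    [0.042, 0, -0.011],
    [0.05, 0, -0.014],
    [0.058, 0, -0.016]
  ],
  "twist": [0, 0, 0, 0, 0, 0, 0]
}}

```text
time: 6.4
eef_pos: [0.6788, 0.0081, 0.1419]
eef_rot: [-0.073, -0.703, -0.073, 0.703]
force: [0.3, -0.7, 0.7]
gripper_width: 0.0007
```

Run:
```python
from h import *
rep((.131,0,.112))
c,Q=wrist()
b=(abs(Q[...,1])<.035)&(Q[...,0]>.1)&(Q[...,0]<.16)&(Q[...,2]>.08)&(c["img"].max(-1)<100)
b[240:]=0
q=Q[b];print(len(q)); 
if len(q):print(np.median(q,0),q.min(0),q.max(0))
```

```text
t 6.4 pail 0.1265 0.0003 0.1419 F [ 0.3 -0.7  0.7] w 0.001
(0.131, 0, 0.112) slide [ 0.0299  0.0003 -0.0045]
tool y deg -78.1 tilt [-0. -0. -1.] twist to pail y [np.float64(-179.9), np.float64(0.1)]
291
[ 0.1384399  -0.00278176  0.13420296] [ 0.1377105  -0.03495564  0.1304905 ] [0.13897393 0.03495818 0.13662478]
```

The grip is following. I'll continue down to the stop.

Call:
{"name": "jog_arm", "arguments": {
  "slide": [
    [0.008, 0, -0.002],
    [0.016, 0, -0.004],
    [0.023, 0, -0.005],
    [0.029, 0, -0.006],
    [0.033, 0, -0.006],
    [0.036, 0, -0.006]
  ],
  "twist": [0, 0, 0, 0, 0, 0]
}}

```text
time: 7.05
eef_pos: [0.6843, 0.0093, 0.1064]
eef_rot: [-0.073, -0.703, -0.073, 0.703]
force: [0.4, 0.8, 0.0]
gripper_width: 0.0005
```

Run:
```python
from h import *
rep((.131,0,.104))
c,Q=wrist()
b=(abs(Q[...,1])<.035)&(Q[...,0]>.1)&(Q[...,0]<.16)&(Q[...,2]>.07)&(c["img"].max(-1)<100)
b[240:]=0
q=Q[b];print(len(q)); 
if len(q):print(np.median(q,0),q.min(0),q.max(0))
```

```text
t 7.05 pail 0.1321 0.0002 0.1064 F [0.4 0.8 0. ] w 0.0
(0.131, 0, 0.104) slide [0.0024 0.0002 0.0011]
tool y deg -78.1 tilt [-0. -0. -1.] twist to pail y [np.float64(-179.9), np.float64(0.1)]
0
```

Call:
{"name": "jog_arm", "arguments": {
  "slide": [
    [0.001, 0, 0],
    [0.002, 0, 0],
    [0.003, 0, 0],
    [0.003, 0, 0]
  ],
  "twist": [0, 0, 0, 0]
}}

```text
time: 7.5
eef_pos: [0.6845, 0.0093, 0.1043]
eef_rot: [0.073, 0.704, 0.073, -0.703]
force: [-0.2, 0.6, 2.3]
gripper_width: 0.0003
```

Call:
{"name": "jog_arm", "arguments": {
  "slide": [
    [0.001, 0, 0],
    [0.002, 0, 0],
    [0.002, 0, 0]
  ],
  "twist": [0, 0, 0]
}}

```text
time: 7.8
eef_pos: [0.6846, 0.0093, 0.1039]
eef_rot: [0.073, 0.704, 0.073, -0.703]
force: [-4.5, 1.5, 12.0]
gripper_width: 0.0002
```

The bail is on its stop: 12 N at z≈0.104. Now I'll lift off and move over segment 0.

Call:
{"name": "jog_arm", "arguments": {
  "slide": [
    [-0.045, 0, 0],
    [-0.09, 0, 0.005],
    [-0.09, 0, 0.05],
    [-0.09, 0, 0.057],
    [-0.085, 0, 0.057],
    [-0.085, 0, 0.057]
  ],
  "twist": [0, 0, 0, 0, 0, 0]
}}

```text
time: 8.4
eef_pos: [0.6285, -0.0024, 0.1861]
eef_rot: [-0.073, -0.703, -0.073, 0.704]
force: [0.2, 0.5, -0.3]
gripper_width: 0.0005
```

Run:
```python
from h import *
rep((.075,0,.17))
```

```text
t 8.4 pail 0.0752 0.0003 0.1861 F [ 0.2  0.5 -0.3] w 0.001
(0.075, 0, 0.17) slide [0.0161 0.0003 0.0002]
tool y deg -78.1 tilt [-0.001 -0.    -1.   ] twist to pail y [np.float64(-179.9), np.float64(0.1)]
```

Call:
{"name": "jog_arm", "arguments": {
  "slide": [
    [0.005, 0, 0],
    [0.01, 0, 0],
    [0.014, 0, 0],
    [0.016, 0, 0],
    [0.018, 0, 0],
    [0.02, 0, 0],
    [0.0215, 0, 0],
    [0.023, 0, 0],
    [0.0245, 0, 0],
    [0.026, 0, 0]
  ],
  "twist": [0, 0, 0, 0, 0, 0, 0, 0, 0, 0]
}}

```text
time: 9.4
eef_pos: [0.6286, -0.0024, 0.1609]
eef_rot: [0.073, 0.703, 0.073, -0.703]
force: [0.5, -0.3, 0.7]
gripper_width: 0.0003
```

Call:
{"name": "jog_arm", "arguments": {
  "slide": [
    [0.001, 0, 0],
    [0.002, 0, 0],
    [0.003, 0, 0],
    [0.004, 0, 0],
    [0.005, 0, 0],
    [0.006, 0, 0]
  ],
  "twist": [0, 0, 0, 0, 0, 0]
}}

```text
time: 10.0
eef_pos: [0.6291, -0.0024, 0.1564]
eef_rot: [0.073, 0.704, 0.073, -0.703]
force: [-3.6, 0.5, 8.9]
gripper_width: 0.0002
```

Call:
{"name": "jog_arm", "arguments": {
  "slide": [
    [0.001, 0, 0],
    [0.002, 0, 0],
    [0.003, 0, 0],
    [0.004, 0, 0]
  ],
  "twist": [0, 0, 0, 0]
}}

```text
time: 10.4
eef_pos: [0.6292, -0.0025, 0.1545]
eef_rot: [0.074, 0.704, 0.073, -0.702]
force: [-10.7, 3.1, 26.9]
gripper_width: 0.0012
```

Call:
{"name": "jog_arm", "arguments": {
  "slide": [
    [0, 0, 0],
    [0, 0, 0]
  ],
  "twist": [0, 0]
}}

```text
time: 10.6
eef_pos: [0.6292, -0.0024, 0.1545]
eef_rot: [0.074, 0.704, 0.073, -0.702]
force: [-8.5, 2.2, 22.0]
gripper_width: 0.0006
```

Run:
```python
from h import *
rep();print(bot.sense()["wrist_torque"])
```

```text
t 10.6 pail 0.0758 0.0001 0.1545 F [-8.5  2.2 22. ] w 0.001
tool y deg -78.1 tilt [ 0.003 -0.    -1.   ] twist to pail y [np.float64(-179.9), np.float64(0.1)]
[ 0.77096584  3.22578178 -0.00870332]
```

Call:
{"name": "jog_arm", "arguments": {
  "slide": [
    [-0.02, 0, 0.01],
    [-0.06, 0, 0.05],
    [-0.1, 0, 0.1],
    [-0.13, 0, 0.12],
    [-0.13, 0, 0.12],
    [-0.13, 0, 0.12]
  ],
  "twist": [0, 0, 0, 0, 0, 0]
}}

```text
time: 11.2
eef_pos: [0.5111, -0.027, 0.2831]
eef_rot: [0.073, 0.705, 0.073, -0.702]
force: [0.7, -0.7, -1.3]
gripper_width: 0.0002
```

```bash
cat >> h.py <<'E'
def lid(Q):
    r=np.hypot(Q[...,0],Q[...,1]);a=np.degrees(np.arctan2(Q[...,1],Q[...,0]))
    ok=(Q[...,2]>.1)&(Q[...,2]<.2);ok[248:]=0
    def md(m): return (round(1000*np.median(Q[m][:,2]),1),int(m.sum())) if m.sum()>15 else None
    print("plate",md(ok&(r<.035)))
    for k in range(6):
        da=abs((a-60*k+180)%360-180)
        print("seg",k,[md(ok&(da<24)&(abs(r-x)<.003)) for x in(.052,.06,.068,.076,.083)])
E
python3 - <<'E'
from h import *
rep()
c,Q=wrist();save("w4",c["img"]);lid(Q)
b=(abs(Q[...,1])<.035)&(Q[...,0]>.1)&(Q[...,0]<.16)&(Q[...,2]>.07)&(c["img"].max(-1)<100);b[240:]=0
q=Q[b];print("grip",len(q),np.median(q,0),q.min(0),q.max(0))
c=viewer.camera("top");P=pts(c);d=P[...,:2]-C;Q=np.dstack([d@U,d@V,P[...,2]]);print("top grip z");b=(abs(Q[...,1])<.035)&(Q[...,0]>.11)&(Q[...,0]<.16)&(Q[...,2]>.06)&(Q[...,2]<.2);q=Q[b];print(len(q),np.median(q,0) if len(q) else 0)
E
```

```text
t 11.2 pail -0.0448 0.0001 0.2831 F [ 0.7 -0.7 -1.3] w 0.0
tool y deg -78.1 tilt [ 0.005  0.002 -1.   ] twist to pail y [np.float64(-179.9), np.float64(0.1)]
plate (np.float64(157.9), 5764)
seg 0 [(np.float64(155.6), 448), (np.float64(155.7), 531), (np.float64(155.5), 615), (np.float64(155.5), 696), (np.float64(155.5), 777)]
seg 1 [(np.float64(156.8), 435), (np.float64(158.0), 505), (np.float64(159.4), 597), (np.float64(160.8), 684), (np.float64(162.1), 751)]
seg 2 [(np.float64(156.9), 382), (np.float64(158.6), 439), (np.float64(160.4), 502), (np.float64(162.1), 572), (np.float64(163.6), 626)]
seg 3 [(np.float64(157.2), 361), (np.float64(158.9), 401), (np.float64(160.5), 478), (np.float64(162.1), 516), (np.float64(163.1), 315)]
seg 4 [(np.float64(157.2), 376), (np.float64(158.5), 429), (np.float64(159.7), 497), (np.float64(161.0), 562), (np.float64(162.2), 597)]
seg 5 [(np.float64(156.8), 434), (np.float64(157.9), 505), (np.float64(159.0), 580), (np.float64(160.0), 673), (np.float64(161.0), 742)]
grip 79 [ 0.12695805 -0.00022368  0.09723298] [ 0.12634549 -0.03486283  0.09574261] [0.12740896 0.03445045 0.09943717]
top grip z
91 [0.13484279 0.00382167 0.10228908]
```

View pics/w4.png

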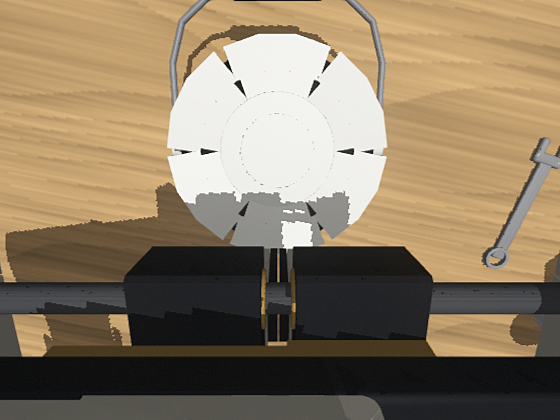

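The wrist view shows the bail folded beyond the lid's far edge (wire from (180,60) to (380,60)) and segment 0 lying flat. The depth figures agree: segment 0 is level at 155.5 mm while the others slope upward. Segment 3 is next.

Call:
{"name": "jog_arm", "arguments": {
  "slide": [
    [0.04, 0, 0.015],
    [0.08, 0, 0.03],
    [0.105, 0, 0.03],
    [0.113, 0, 0.03],
    [0.117, 0, 0.03],
    [0.12, 0, 0.03],
    [0.122, 0, 0.03],
    [0.124, 0, 0.03],
    [0.126, 0, 0.03],
    [0.1275, 0, 0.03]
  ],
  "twist": [0, 0, 0, 0, 0, 0, 0, 0, 0, 0]
}}

```text
time: 12.3
eef_pos: [0.4819, -0.0337, 0.1548]
eef_rot: [-0.074, -0.703, -0.073, 0.704]
force: [-9.8, -0.8, 19.7]
gripper_width: 0.0004
```

```bash
python3 -c "
from h import *
rep((-.075,0,.155))"
```

```text
t 12.3 pail -0.0748 -0.0005 0.1548 F [-9.8 -0.8 19.7] w 0.0
(-0.075, 0, 0.155) slide [-0.0002 -0.0005  0.0002]
tool y deg -78.1 tilt [-0.001 -0.002 -1.   ] twist to pail y [np.float64(-179.9), np.float64(0.1)]
```

Call:
{"name": "jog_arm", "arguments": {
  "slide": [
    [0.0005, 0, 0],
    [0.001, 0, 0],
    [0.001, 0, 0]
  ],
  "twist": [0, 0, 0]
}}

```text
time: 12.6
eef_pos: [0.4819, -0.0338, 0.1546]
eef_rot: [-0.074, -0.703, -0.073, 0.704]
force: [-12.9, 0.3, 21.5]
gripper_width: 0.0007
```

Call:
{"name": "jog_arm", "arguments": {
  "slide": [
    [-0.018, 0, 0],
    [-0.02, -0.033, -0.019],
    [-0.02, -0.065, -0.0375],
    [-0.018, -0.065, -0.0375],
    [-0.014, -0.065, -0.0375],
    [-0.011, -0.065, -0.0375],
    [-0.009, -0.065, -0.0375],
    [-0.007, -0.065, -0.0375],
    [-0.005, -0.065, -0.0375],
    [-0.0035, -0.065, -0.0375],
    [-0.002, -0.065, -0.0375],
    [-0.001, -0.065, -0.0375]
  ],
  "twist": [0, 0, 0, 0, 0, 0, 0, 0, 0, 0, 0, 0]
}}

```text
time: 13.8
eef_pos: [0.5058, 0.038, 0.1548]
eef_rot: [0.073, 0.704, 0.073, -0.703]
force: [-6.7, 5.7, 16.9]
gripper_width: 0.0006
```

```bash
python3 -c "
from h import *
rep((-.0375,.065,.155))"
```

```text
t 13.8 pail -0.0367 0.0649 0.1548 F [-6.7  5.7 16.9] w 0.001
(-0.0375, 0.065, 0.155) slide [-0.0002 -0.0001  0.0008]
tool y deg -78.2 tilt [ 0.002  0.001 -1.   ] twist to pail y [np.float64(-180.0), np.float64(0.0)]
```

Segment 2 needs another millimetre of command.

Call:
{"name": "jog_arm", "arguments": {
  "slide": [
    [0.0005, 0, 0],
    [0.001, 0, 0],
    [0.001, 0, 0]
  ],
  "twist": [0, 0, 0]
}}

```text
time: 14.1
eef_pos: [0.5058, 0.038, 0.1547]
eef_rot: [0.073, 0.704, 0.073, -0.702]
force: [-8.2, 5.1, 19.7]
gripper_width: 0.0005
```

Call:
{"name": "jog_arm", "arguments": {
  "slide": [
    [-0.018, 0, 0],
    [-0.02, 0, -0.038],
    [-0.02, 0, -0.075],
    [-0.018, 0, -0.075],
    [-0.014, 0, -0.075],
    [-0.011, 0, -0.075],
    [-0.009, 0, -0.075],
    [-0.007, 0, -0.075],
    [-0.005, 0, -0.075],
    [-0.0035, 0, -0.075],
    [-0.002, 0, -0.075],
    [-0.001, 0, -0.075]
  ],
  "twist": [0, 0, 0, 0, 0, 0, 0, 0, 0, 0, 0, 0]
}}

```text
time: 15.3
eef_pos: [0.5781, 0.0532, 0.1553]
eef_rot: [0.073, 0.704, 0.073, -0.703]
force: [-4.8, 0.6, 13.8]
gripper_width: 0.0004
```

Call:
{"name": "jog_arm", "arguments": {
  "slide": [
    [0.0005, 0, 0],
    [0.001, 0, 0],
    [0.001, 0, 0]
  ],
  "twist": [0, 0, 0]
}}

```text
time: 15.6
eef_pos: [0.5782, 0.0532, 0.1549]
eef_rot: [0.073, 0.704, 0.073, -0.703]
force: [-5.9, 0.7, 15.9]
gripper_width: 0.0006
```

Call:
{"name": "jog_arm", "arguments": {
  "slide": [
    [0.0007, 0, 0],
    [0.0015, 0, 0],
    [0.0015, 0, 0]
  ],
  "twist": [0, 0, 0]
}}

```text
time: 15.9
eef_pos: [0.5783, 0.0532, 0.1545]
eef_rot: [0.074, 0.704, 0.073, -0.702]
force: [-9.5, 1.4, 23.6]
gripper_width: 0.0004
```

```bash
python3 -c "
from h import *
rep((.0375,.065,.155))"
```

```text
t 15.9 pail 0.0374 0.0649 0.1545 F [-9.5  1.4 23.6] w 0.0
(0.0375, 0.065, 0.155) slide [-0.0005 -0.0001 -0.0001]
tool y deg -78.1 tilt [ 0.003  0.    -1.   ] twist to pail y [np.float64(-179.9), np.float64(0.1)]
```

Next is segment 5, at +x, −y: 130 mm along tool y. I'll lift higher first.

Call:
{"name": "jog_arm", "arguments": {
  "slide": [
    [-0.02, 0, 0],
    [-0.022, 0.045, 0],
    [-0.022, 0.09, 0],
    [-0.022, 0.13, 0],
    [-0.02, 0.13, 0],
    [-0.016, 0.13, 0],
    [-0.013, 0.13, 0],
    [-0.01, 0.13, 0],
    [-0.008, 0.13, 0],
    [-0.006, 0.13, 0],
    [-0.0045, 0.13, 0],
    [-0.003, 0.13, 0]
  ],
  "twist": [0, 0, 0, 0, 0, 0, 0, 0, 0, 0, 0, 0]
}}

```text
time: 17.1
eef_pos: [0.6053, -0.0731, 0.1554]
eef_rot: [0.074, 0.704, 0.073, -0.703]
force: [-5.1, 0.6, 12.2]
gripper_width: 0.0002
```

Call:
{"name": "jog_arm", "arguments": {
  "slide": [
    [0.001, 0, 0],
    [0.002, 0, 0],
    [0.0025, 0, 0],
    [0.0025, 0, 0]
  ],
  "twist": [0, 0, 0, 0]
}}

```text
time: 17.5
eef_pos: [0.6054, -0.0731, 0.1546]
eef_rot: [0.074, 0.704, 0.073, -0.703]
force: [-8.0, 1.8, 20.1]
gripper_width: 0.0005
```

```bash
python3 -c "
from h import *
rep((.0375,-.065,.155))"
```

```text
t 17.5 pail 0.0381 -0.0643 0.1546 F [-8.   1.8 20.1] w 0.0
(0.0375, -0.065, 0.155) slide [-0.0004  0.0007  0.0006]
tool y deg -78.0 tilt [ 0.002 -0.001 -1.   ] twist to pail y [np.float64(-179.8), np.float64(0.2)]
```

Next is segment 4: 75 mm toward −x, which is +z of the tool.

Call:
{"name": "jog_arm", "arguments": {
  "slide": [
    [-0.018, 0, 0],
    [-0.02, 0, 0.038],
    [-0.02, 0, 0.076],
    [-0.018, 0, 0.076],
    [-0.014, 0, 0.076],
    [-0.011, 0, 0.076],
    [-0.009, 0, 0.076],
    [-0.007, 0, 0.076],
    [-0.005, 0, 0.076],
    [-0.0035, 0, 0.076],
    [-0.0025, 0, 0.076],
    [-0.002, 0, 0.076]
  ],
  "twist": [0, 0, 0, 0, 0, 0, 0, 0, 0, 0, 0, 0]
}}

```text
time: 18.7
eef_pos: [0.5316, -0.0894, 0.1546]
eef_rot: [0.074, 0.703, 0.073, -0.703]
force: [-7.6, 1.6, 19.3]
gripper_width: 0.0008
```

Call:
{"name": "jog_arm", "arguments": {
  "slide": [
    [0.0005, 0, 0],
    [0.001, 0, 0],
    [0.0015, 0, 0],
    [0.0015, 0, 0]
  ],
  "twist": [0, 0, 0, 0]
}}

```text
time: 19.1
eef_pos: [0.5317, -0.0894, 0.1543]
eef_rot: [0.074, 0.704, 0.073, -0.703]
force: [-8.9, 2.8, 24.5]
gripper_width: 0.0009
```

```bash
python3 -c "
from h import *
rep((-.0375,-.065,.155),(-.045,0,.285))"
```

```text
t 19.1 pail -0.0374 -0.0651 0.1543 F [-8.9  2.8 24.5] w 0.001
(-0.0375, -0.065, 0.155) slide [-0.0007 -0.0001  0.0001]
(-0.045, 0, 0.285) slide [-0.1308 -0.065   0.0074]
tool y deg -78.1 tilt [ 0.001 -0.001 -1.   ] twist to pail y [np.float64(-179.9), np.float64(0.1)]
```

Call:
{"name": "jog_arm", "arguments": {
  "slide": [
    [-0.03, 0, 0],
    [-0.07, -0.02, 0.01],
    [-0.11, -0.05, 0.025],
    [-0.135, -0.065, 0.03],
    [-0.135, -0.065, 0.03],
    [-0.135, -0.065, 0.03],
    [-0.135, -0.065, 0.03]
  ],
  "twist": [0, 0, 0, 0, 0, 0, 0]
}}

```text
time: 19.8
eef_pos: [0.4881, -0.0319, 0.2855]
eef_rot: [-0.073, -0.703, -0.073, 0.704]
force: [-0.2, 0.3, -0.3]
gripper_width: 0.0003
```

Run:
```python
from h import *
rep()
c,Q=wrist();save("w5",c["img"]);lid(Q)
b=(abs(Q[...,1])<.035)&(Q[...,0]>.1)&(Q[...,0]<.16)&(Q[...,2]>.07)&(c["img"].max(-1)<100);b[240:]=0
q=Q[b];print("grip",len(q),np.median(q,0),q.min(0),q.max(0))
```

```text
t 19.8 pail -0.0684 0.0001 0.2855 F [-0.2  0.3 -0.3] w 0.0
tool y deg -78.1 tilt [-0.002 -0.    -1.   ] twist to pail y [np.float64(-179.9), np.float64(0.1)]
plate (np.float64(157.8), 6100)
seg 0 [(np.float64(155.3), 478), (np.float64(155.5), 560), (np.float64(155.4), 651), (np.float64(155.4), 753), (np.float64(155.4), 849)]
seg 1 [(np.float64(155.5), 432), (np.float64(155.4), 518), (np.float64(155.4), 593), (np.float64(155.4), 661), (np.float64(155.3), 735)]
seg 2 [(np.float64(155.4), 381), (np.float64(155.5), 435), (np.float64(155.4), 487), (np.float64(155.4), 542), (np.float64(155.4), 592)]
seg 3 [(np.float64(155.5), 354), (np.float64(155.4), 397), (np.float64(155.4), 448), (np.float64(155.3), 490), (np.float64(155.3), 523)]
seg 4 [(np.float64(155.5), 379), (np.float64(155.4), 432), (np.float64(155.5), 489), (np.float64(155.4), 538), (np.float64(155.4), 574)]
seg 5 [(np.float64(155.4), 447), (np.float64(155.4), 516), (np.float64(155.4), 596), (np.float64(155.4), 669), (np.float64(155.3), 734)]
  return _methods._mean(a, axis=axis, dtype=dtype,
  ret = um.true_divide(
Traceback (most recent call last):
ValueError: zero-size array to reduction operation minimum which has no identity
```

View pics/w5.png

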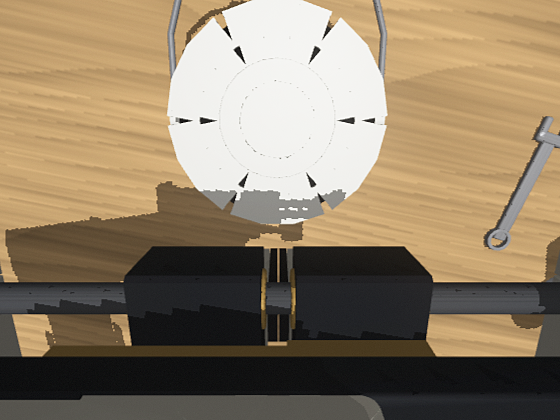

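All six segments read 155.3–155.5 mm from inner to outer edge, so they are level. The lid fills (170–385, 0–225), and the wires run outward at its top edge. Last check: the bail and the bystanders from the fixed cameras, then hand in.

Run:
```python
from h import *
for n in("scene","top"):
    c=viewer.camera(n);P=pts(c);d=P[...,:2]-C;Q=np.dstack([d@U,d@V,P[...,2]])
    b=(abs(Q[...,1])<.03)&(Q[...,0]>.115)&(Q[...,0]<.16)&(Q[...,2]>.06)&(Q[...,2]<.2)&(c["img"].max(-1)<90);q=Q[b]
    if len(q):print(n,"grip",len(q),np.median(q,0).round(4),np.percentile(q[:,2],[5,95]).round(4))
    o=np.load(n+".npz")["img"]
    for k,(u,v,h) in {"top":{"carton":(137,220,26),"spanner":(378,203,28),"jerry+spray":(428,225,32)},"scene":{"carton":(397,216,26),"spanner":(175,250,25),"jerry+spray":(132,218,32)}}[n].items():
        e=abs(c["img"][v-h:v+h,u-h:u+h].astype(int)-o[v-h:v+h,u-h:u+h]).max(-1);print(n,k,"changed px",(e>40).sum())
```

```text
scene grip 86 [ 0.1369 -0.0017  0.1019] [0.0952 0.1056]
scene carton changed px 0
scene spanner changed px 0
scene jerry+spray changed px 0
top grip 52 [0.1329 0.0003 0.104 ] [0.0965 0.1104]
top carton changed px 0
top spanner changed px 0
top jerry+spray changed px 0
```

```bash
python3 -c "
from h import *
print(bot.sign_off(), bot.sense()['force'])"
```

```text
the job is handed in; nothing more can be done
the job is handed in; nothing more can be done
```

The bail is folded down to the pail's +x side and all six rim segments are pressed home; I handed the job in about 20 s into the 67 s allowed.

- **Bail:** I pushed it down to its stop, where it took 12 N. The grip's top now reads about 104 mm, which fits the stop just past level. On the first try the fingers slid off the outside of the grip and pushed sideways on it with about 23 N. I backed off, pressed again from further in, and it went down cleanly.
- **Rim segments:** I pressed them in the order 0, 3, 2, 1, 5, 4. Each ended on a hard stop at a tool height of about 154.5 mm. The highest vertical force I read was 27 N (about 29 N in total), though forces were only read at the end of each move.
- **Last checks:** Wrist-camera depth put all six segments level at 155.3–155.5 mm from hinge to edge. The pictures showed no change around the carton, spanner, jerrycan and spray can. The gripper was clear of everything, with its force reading near zero.
- **Check that failed:** In the last wrist view the grip was out of frame, so I confirmed the bail from the top and scene cameras instead. They agreed to about 2 mm.

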